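# Slide the sample carrier under the reader bridge

### The arm

A 6-joint arm with a two-finger parallel gripper is mounted at the origin on the work surface. World frame = base frame: x ahead of the robot, y to its left, z up, the work surface at z = 0. Lengths are in mm, angles in rad, forces in N, time in s.
With the tool pointing down it reaches from about 300 to 850 mm from the base axis. Payload 5.4 kg.
Tool frame: the origin (TCP) lies midway between the tips of the shut fingers; the grasp point (between the pads) lies 19 mm behind it (pinch_z is the distance from the TCP to the grasp point, in mm); z points along the fingers, y is the direction in which the jaws open and shut (so a half turn about z gives the same grasp; the last joint's range is limited). The gripper opens to 85 mm and grips with 20 to 120 N. Pads are 22 mm wide; open, the fingers measure 114 mm over their backs; the gripper's body (76 mm by 85 mm) begins 54 mm behind the grasp point. The pads swing forward as they close: fully open they stand 13 mm farther back than shut.
Start: joints at [-1.352, 0.158, 1.597, -0, 1.386, -0.21], TCP at [239.049, -522.936, 196.399] pointing down, gripper open.
Joint ranges: [-2.91, 2.91], [-0.94, 2.29], [0.18, 2.7], [-1.29, 4.43], [0.17, 2.64], [-3, 3]. Speed limits (rad/s): [2.57, 2.57, 3.14, 3.14, 3.14, 3.14].

### API

Orientations are given as a unit quaternion [x, y, z, w].
In Python, from bench import get_obs, read_camera, sign_off, pinch_z gives the robot as it stands.
- The arm moves only by the tool drive_tool, never from a script. Its argument "series" is a list of rows, each an object of numbers: "x", "y", "z": the shift along the tool's x, y, z in mm; "ax", "ay", "az": the turn, a rotation vector about the tool's x, y, z in rad. A call has 1 to 10 rows; each row shifts and turns the pose as measured when the row begins, along the tool's axes as they then stand; what a row does not reach is not made up. A row lasts 1/10 s, in which the tool goes at most 50 mm and 8.59 degrees, less where a joint would pass 70% of its speed; a pose out of reach is approached as far as the arm can. A call with a gripper value outside its range is refused whole. "grip" is the opening in per cent of the stroke, from 0 (shut) to 100 (fully open), set as the call begins (left out, the last holds). The fingers move at their own pace and stop on an object; the grip force is fixed at half the most. Time passes only in rows, so rows that do not move let the fingers close. It gives the time, the measured TCP pose, the force and the opening at its end, in the units of the state.
- get_obs(): the state, without advancing time (a new reading comes with each control period).
- read_camera(name): name is "side" or "top"; returns a dict with "image" (420x560x3 uint8, red, green, blue), "fx", "fy", "cx", "cy" (pixels), "extrinsics" (4x4, takes a point from camera to world coordinates). Camera axes: x right, y down, z forward; pixel columns grow to the right and rows downward; lengths in mm; the calibration is good to about 2 mm. A picture is of the moment at which its call begins. There is no depth.
- sign_off(): hands the job in, once; it reports no verdict.
The state is a dict: "clock": time; "qpos": joint angles; "dq": joint speeds; "tau": joint torques, N m; "position": TCP position; "ee_rot": TCP orientation; "ft_force": force on the tool from outside, world axes, zero at the start; "moment": the same for the moment, N m; "finger_gap": opening from 0.0 (shut) to 1.0 (fully open).
Only numpy, scipy, OpenCV 4.12 (cv2) and the standard library are available. Lean on these libraries where they do the work, as an engineer would, in place of code of your own. Each camera call takes 0.05 s, during which the arm holds its last target.

### The job

Push the flat aluminium sample carrier along the bench with the fingertips, straighten it up in front of the low reader bridge, and slide it through under the bridge, disc end first, until its leading end rests squared up against the stop bar on the far side. Keep it flat on the bench the whole time: do not lift or tip it. Leave all the other things on the bench where they are and finish with the hand clear.

Things in the scene. Friction and masses are not known exactly. Their poses are not given: they have to be found in the camera images.
- carrier: Sample carrier: flat, loose aluminium plate 180 mm long (its x), 90 mm wide (its y), 14 mm thick, about 0.3 kg, lying on the bench; a round white disc (40 mm across, nearly flush) on its top lies 30 mm from the middle towards its leading (+x) end. Origin: centre of its underside; z up.
- bridge: Reader: low pale grey bridge fixed to the bench. Origin: on the bench under the beam's middle; +x: the way a carrier slides through (roughly world +y), z up. Tunnel 106 mm wide (y -53 to 53), 18 mm high; beam and feet fill x -30 to 30, y -93 to 93 mm, 62 mm high. With the carrier fully home its origin is at x = -30 mm, y = 0; its rear 75 mm or more stay out in front of the bridge.
- entrance (a point): Middle of the tunnel's mouth on the bench, 30 mm before the bridge's origin; axes as the bridge's. Two 16 mm high steel guide horns flare out from the mouth's sides, from y = +-53 mm here to y = +-74 mm 30 mm further out (-x).
- stop (a point): Bench-level middle of the near face of the fixed steel stop bar, 60 mm beyond (+x of) the bridge's origin; axes as the bridge's. The bar is 16 mm high, 130 mm wide; 14 mm high side rails at y = +-53 mm lead to it from the bridge.
- amber_bottle: Bystander, to be left alone: amber glass bottle with a black cap, 48 mm across, 85 mm tall. Origin: centre of its underside.
- white_jar: Bystander, to be left alone: white plastic jar, 54 mm across, 60 mm tall. Origin: centre of its underside.
- weight: Bystander, to be left alone: steel calibration weight with a small knob, 36 mm across, 46 mm tall. Origin: centre of its underside.
- beaker: Bystander, to be left alone: glass beaker, 64 mm across, 80 mm tall. Origin: centre of its underside.
- tip_box: Bystander, to be left alone: grey plastic box, 120 x 80 x 50 mm tall. Origin: centre of its underside.
- spatula: Bystander, to be left alone: steel spatula, 170 mm long (its x), 16 mm wide, 6 mm thick, lying flat on the bench. Origin: under its middle.
- flask: Bystander, to be left alone: white plastic bottle with a blue cap, 72 mm across, 140 mm tall. Origin: centre of its underside.
There are look-alikes about, which are no part of the job. Leave any brown look-alike of the bridge alone.

How it is judged (in metres and radians):
At the end, for the whole second after the job is handed in: The carrier lies flat and at rest on the bench under the bridge, disc end first, its leading end within 4 mm of the stop bar, within 10 mm of the tunnel's middle line and within 0.05 rad of its direction (x of carrier in the frame of bridge between -0.034 and -0.027 m and y of carrier in the frame of bridge between -0.01 and 0.01 m and angle between the x axis of carrier and the x axis of bridge, either way round below 0.05 rad and height (world z) of carrier below 0.003 m and angle between carrier's own z axis and vertical below 0.02 rad and linear speed of carrier below 0.01 m/s); the robot touches nothing.
It fails at once if the carrier is lifted off the bench (more than 6 mm) (height (world z) of carrier above 0.006 m).
It fails at once if the carrier is tipped (more than 0.07 rad) (angle between carrier's own z axis and vertical above 0.07 rad).
It fails at once if another thing on the bench is moved by more than 20 mm (distance of any of amber_bottle, white_jar, weight, beaker, tip_box, spatula, flask from where it was at the start of the episode above 0.02 m).
It also fails if it takes over 61 s, if anything falls off the work surface, if the arm or the gripper's body presses on something with over 40 N, if the wrist force passes 120 N, or if a joint passes its speed limit or range.

## Working session

There is one attempt and no reset: what is moved stays moved. The work goes in short steps, Python scripts to look and compute and a tool call to move; the robot and the scene stay as the last step left them, time stands still between calls to the robot, and variables do not carry over. Pictures are saved under pics/ and viewed, and the job is handed in when it is done.

Besides the shell and the picture viewer there is one more tool, called after "Emit:" as name([rows], argument=value, ...), one row to a line, values as JSON. drive_tool: Moves the arm, as the interface text tells. Its arguments: {"type":"object","properties":{"series":{"type":"array","items":{"type":"object","properties":{"x":{"type":"number"},"y":{"type":"number"},"z":{"type":"number"},"ax":{"type":"number"},"ay":{"type":"number"},"az":{"type":"number"}}}},"grip":{"type":"number"}},"required":["series"]}

```bash
mkdir -p pics; ls; python3 - <<'E'
from bench import *
import cv2,json
o=get_obs();print(o); print(pinch_z)
for n in("top","side"):
    c=read_camera(n);cv2.imwrite(f"pics/{n}0.png",c["image"][:,:,::-1]);print(n,c["fx"],c["fy"],c["cx"],c["cy"],c["extrinsics"])
E
```

```text
pics
{'clock': 0.0, 'qpos': array([-1.35206007e+00,  1.59045824e-01,  1.59830546e+00, -1.50151587e-05,
        1.38620259e+00, -2.10092452e-01]), 'dq': array([-0.0006009 ,  0.00144345, -0.00148658,  0.00013197, -0.00193335,
        0.0003117 ]), 'tau': array([ 2.40187845e-03, -3.95991790e+01, -3.31435525e+01,  1.82264130e-04,
        8.33611790e-03,  1.74089585e-06]), 'position': array([ 238.91313468, -522.24630947,  195.38211708]), 'ee_rot': array([ 9.77100408e-01,  2.12776479e-01, -1.16166975e-05, -9.80569723e-04]), 'ft_force': array([ 0.41900885, -0.19180399,  0.41117587]), 'moment': array([ 0.04742004, -0.02340484,  0.03703495]), 'finger_gap': 1.0006169485758507}
18.700000000000003
top 523.6302079514859 523.6302079514859 271.58055684351865 216.1390467877264 [[ 1.70119383e-02 -9.89698122e-01  1.42155622e-01  2.35068231e+02]
 [-9.99806541e-01 -1.54344014e-02  1.21926174e-02  2.46729896e+01]
 [-9.87292365e-03 -1.42335540e-01 -9.89769225e-01  1.65728180e+03]
 [ 0.00000000e+00  0.00000000e+00  0.00000000e+00  1.00000000e+00]]
side 414.99127674580893 414.99127674580893 281.50927355539676 213.27612270781498 [[-8.61131014e-01 -2.66902275e-01  4.32685280e-01  5.18531534e+01]
 [-5.07882453e-01  4.13888146e-01 -7.55481314e-01  8.16420788e+02]
 [ 2.25563730e-02 -8.70321652e-01 -4.91966901e-01  5.65950318e+02]
 [ 0.00000000e+00  0.00000000e+00  0.00000000e+00  1.00000000e+00]]
```

View pics/top0.png

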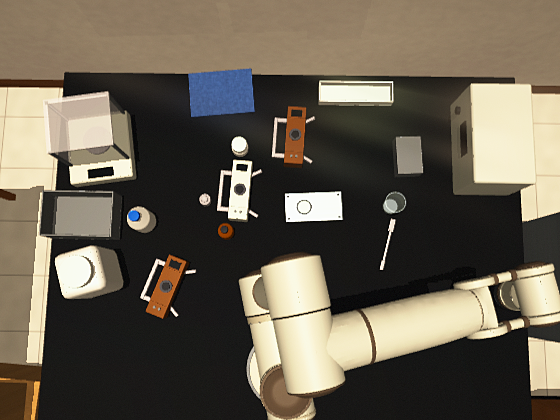

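View pics/side0.png

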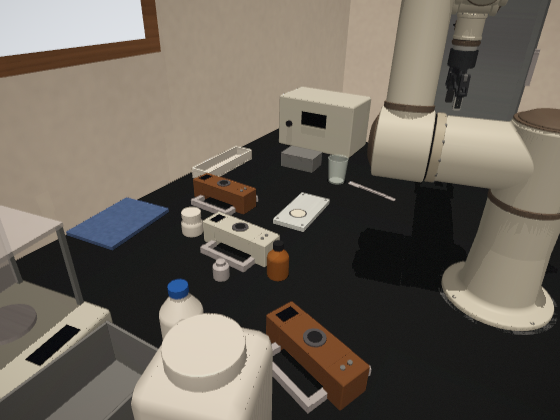

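Candidates: for the carrier, the white plate with disc (top 313,207) and the white open tray (356,93). For the bridge, the pale grey one (240,190) and two brown ones (295,135), (166,287). By the description I take the plate with the disc and the pale bridge; next a close crop and the measurements.

```bash
cat > h.py <<'E'
import numpy as np,cv2
from bench import *
def ray(c,u,v):
    E=c["extrinsics"];d=E[:3,:3]@np.array([(u-c["cx"])/c["fx"],(v-c["cy"])/c["fy"],1.0]);return E[:3,3],d
def onz(c,u,v,z):
    o,d=ray(c,u,v);return o+d*(z-o[2])/d[2]
def proj(c,p):
    E=c["extrinsics"];q=E[:3,:3].T@(np.asarray(p,float)-E[:3,3]);return c["cx"]+c["fx"]*q[0]/q[2],c["cy"]+c["fy"]*q[1]/q[2]
def crop(c,u0,v0,u1,v1,s,name):
    im=c["image"][v0:v1,u0:u1,::-1];cv2.imwrite("pics/"+name,cv2.resize(im,None,fx=s,fy=s,interpolation=cv2.INTER_CUBIC))
E
python3 - <<'E'
from h import *
c=read_camera("top");crop(c,190,120,350,240,5,"crop1.png")
s=read_camera("side");crop(s,180,170,340,290,5,"crop2.png")
E
```

```text
(no output)
```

View pics/crop1.png

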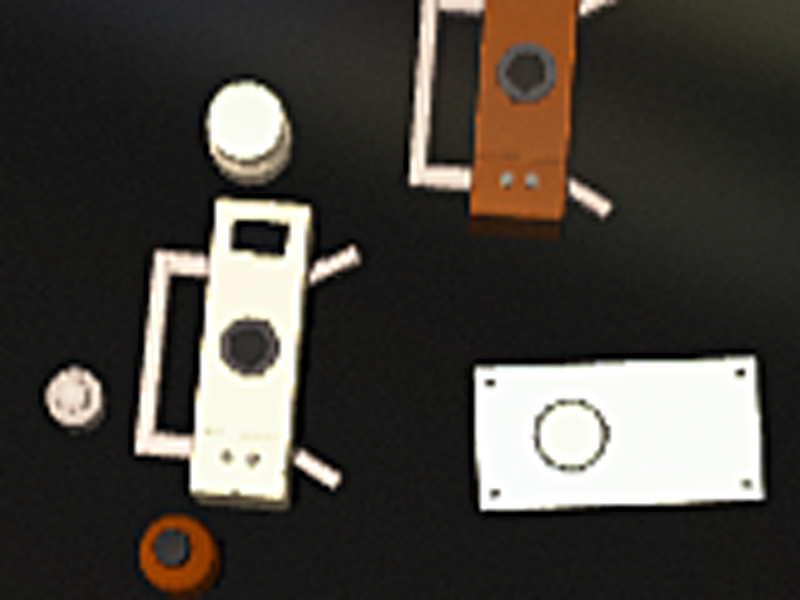

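View pics/crop2.png

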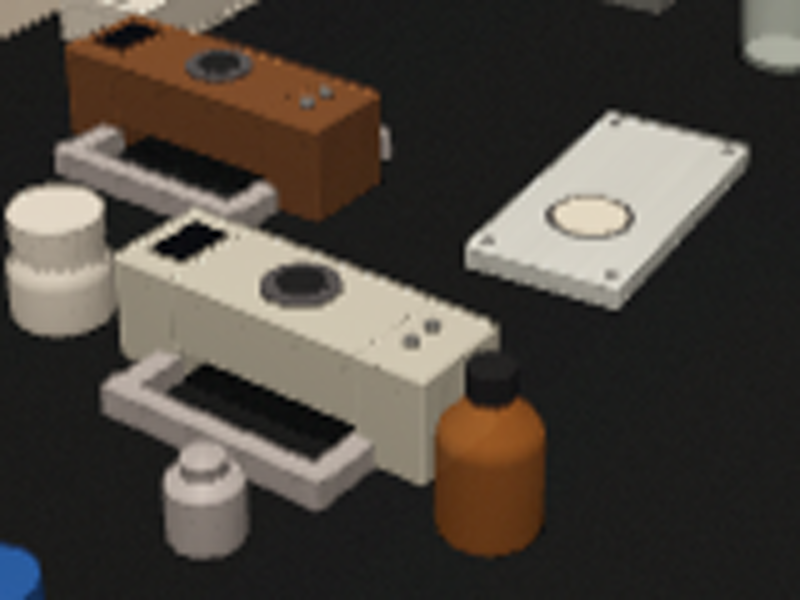

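The crops show the plate with the disc toward the bridge (disc in top image ≈304,207), the pale bridge with horns on the carrier side (tips ≈261,171 and 257,216) and the stop bar at the left (≈220,190). Now I measure.

```bash
cat >> h.py <<'E'
def carrier(c,u0=262,v0=150,u1=400,v1=260,thr=120):
    g=cv2.cvtColor(c["image"],cv2.COLOR_RGB2GRAY);m=np.zeros_like(g);m[v0:v1,u0:u1]=(g[v0:v1,u0:u1]>thr)*255
    cs,_=cv2.findContours(m,cv2.RETR_EXTERNAL,cv2.CHAIN_APPROX_NONE);k=max(cs,key=cv2.contourArea)
    P=np.array([onz(c,*p,14)[:2] for p in k[:,0]+0.0],np.float32)
    (cx,cy),(w,h),a=cv2.minAreaRect(P)
    B=cv2.boxPoints(((cx,cy),(w,h),a));e=[B[1]-B[0],B[2]-B[1]];l=max(e,key=np.linalg.norm)
    l=l*np.sign(l[1]);return np.array([cx,cy]),sorted([w,h]),np.arctan2(l[1],l[0]),k
E
python3 - <<'E'
from h import *
c=read_camera("top");s=read_camera("side")
p,sz,th,_=carrier(c);print("carrier",p,sz,th)
U=lambda x,y:(190+x/5-.4,120+y/5-.4)
pts={'beam':[(217,200,62),(311,206,62),(290,497,62),(191,493,62)],'bar near corners/outer':[(157,250,16),(136,454,16)],'barinner':[(169,274,16),(158,433,16)],'horn tips':[(357,255,16),(335,484,16)],'jar':[(245,118,60)],'bottle':[(172,548,85)],'weight':[(75,393,46)]}
for k,v in pts.items():
    for x,y,z in v: print(k,onz(c,*U(x,y),z).round(1))
V=lambda x,y:(180+x/5-.4,170+y/5-.4)
for n,x,y,z in [('beam',117,257,62),('beam',195,207,62),('beam',495,327,62),('beam',424,384,62),('car',470,250,14),('car',612,112,14),('car',748,148,14),('car',620,292,14),('barouter',103,387,16),('barouter',318,488,16),('barin',180,380,16),('barin',308,457,16),('bottlebase',490,535,0),('weightbase',205,545,0)]: print('side',n,onz(s,*V(x,y),z).round(1))
E
```

```text
carrier [505.12573242 -86.26690674] [92.48590850830078, 179.8409881591797] 1.6252799
beam [641.  168.1  62. ]
beam [638.  109.1  62. ]
beam [454.1 118.   62. ]
beam [455.7 179.   62. ]
bar near corners/outer [619.2 209.9  16. ]
bar near corners/outer [486.5 219.1  16. ]
barinner [603.6 201.7  16. ]
barinner [500.2 205.6  16. ]
horn tips [617.8  81.3  16. ]
horn tips [469.2  92.3  16. ]
jar [694.7 152.1  60. ]
bottle [418.7 187.3  85. ]
weight [519.9 255.   46. ]
side beam [632.7 175.5  62. ]
side beam [631.9 117.2  62. ]
side beam [450. 132.  62.]
side beam [452.3 187.8  62. ]
side car [537.6   9.2  14. ]
side car [ 551.4 -175.3   14. ]
side car [ 463.3 -177.3   14. ]
side car [451.2   4.   14. ]
side barouter [614.  212.9  16. ]
side barouter [484.4 223.3  16. ]
side barin [587.5 189.1  16. ]
side barin [501.3 207.   16. ]
side bottlebase [414.1 193.8   0. ]
side weightbase [514.7 265.2   0. ]
```

Emit:
drive_tool([
  {"x": 32, "y": -29},
  {"x": 32, "y": -29},
  {"x": 32, "y": -29},
  {"x": 32, "y": -29},
  {"x": 32, "y": -29},
  {"x": 32, "y": -29},
  {"x": 32, "y": -29},
  {"x": 32, "y": -29},
  {"x": 32, "y": -29},
  {"x": 32, "y": -29},
], grip=40)

```text
schema error: expected keys x, y, z, ax, ay, az
```

Emit:
drive_tool([
  {"x": 32, "y": -29, "z": 0, "ax": 0, "ay": 0, "az": 0},
  {"x": 32, "y": -29, "z": 0, "ax": 0, "ay": 0, "az": 0},
  {"x": 32, "y": -29, "z": 0, "ax": 0, "ay": 0, "az": 0},
  {"x": 32, "y": -29, "z": 0, "ax": 0, "ay": 0, "az": 0},
  {"x": 32, "y": -29, "z": 0, "ax": 0, "ay": 0, "az": 0},
  {"x": 32, "y": -29, "z": 0, "ax": 0, "ay": 0, "az": 0},
  {"x": 32, "y": -29, "z": 0, "ax": 0, "ay": 0, "az": 0},
  {"x": 32, "y": -29, "z": 0, "ax": 0, "ay": 0, "az": 0},
  {"x": 32, "y": -29, "z": 0, "ax": 0, "ay": 0, "az": 0},
  {"x": 32, "y": -29, "z": 0, "ax": 0, "ay": 0, "az": 0},
], grip=40)

```text
clock: 1.3
position: [413.7, -116.4, 195.5]
ee_rot: [0.978, 0.207, 0.001, 0.001]
ft_force: [1.0, -0.2, -0.1]
finger_gap: 0.402
```

Emit:
drive_tool([
  {"x": 14, "y": -27, "z": 0, "ax": 0, "ay": 0, "az": 0},
  {"x": 0, "y": 0, "z": 0, "ax": 0, "ay": 0, "az": 0.121},
  {"x": 0, "y": 0, "z": 0, "ax": 0, "ay": 0, "az": 0.121},
  {"x": 0, "y": 0, "z": 0, "ax": 0, "ay": 0, "az": 0.121},
  {"x": 0, "y": 0, "z": 40, "ax": 0, "ay": 0, "az": 0},
  {"x": 0, "y": 0, "z": 40, "ax": 0, "ay": 0, "az": 0},
  {"x": 0, "y": 0, "z": 40, "ax": 0, "ay": 0, "az": 0},
  {"x": 0, "y": 0, "z": 40, "ax": 0, "ay": 0, "az": 0},
  {"x": 0, "y": 0, "z": 0, "ax": 0, "ay": 0, "az": 0},
])

```text
clock: 2.2
position: [420.7, -79.7, 34.1]
ee_rot: [1.0, 0.025, 0.006, 0.003]
ft_force: [-0.7, 0.1, -0.9]
finger_gap: 0.397
```

```bash
python3 - <<'E'
from h import *
s=read_camera("side");crop(s,260,120,460,270,4,"a1.png")
o=get_obs();print(o["position"],o["ee_rot"],[proj(s,[o["position"][0],o["position"][1],z]) for z in(0,34)])
c=read_camera("top");crop(c,190,120,350,240,5,"a2.png")
E
```

```text
[422.99462043 -80.86675725  36.95124644] [0.99963772 0.02533629 0.00826881 0.00375859] [(np.float64(327.34050957140573), np.float64(221.49629786396773)), (np.float64(328.32660603523556), np.float64(210.4594169118615))]
```

View pics/a1.png

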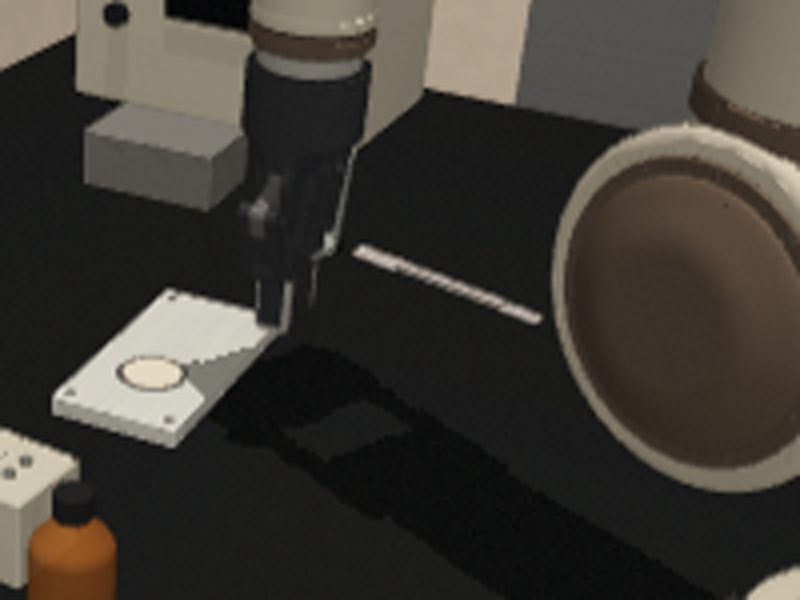

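View pics/a2.png

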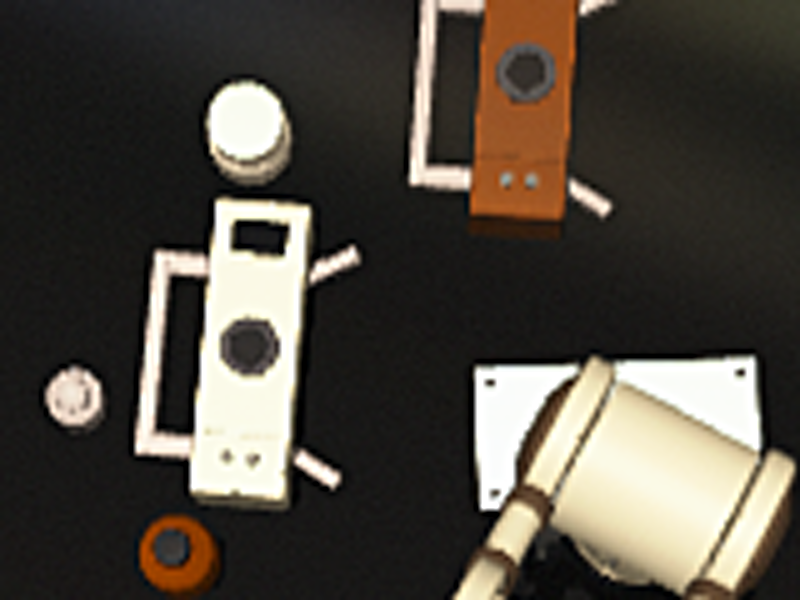

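Side picture: fingers are at about (330,203), on the robot side of the plate's long edge, which is undisturbed. Beaker, tip box and spatula are well clear. I lower beside the plate.

Emit:
drive_tool([
  {"x": 0, "y": 0, "z": 15, "ax": 0, "ay": 0, "az": 0},
  {"x": 0, "y": 0, "z": 12, "ax": 0, "ay": 0, "az": 0},
  {"x": 0, "y": 0, "z": 0, "ax": 0, "ay": 0, "az": 0},
])

```text
clock: 2.6
position: [432.3, -85.5, 19.2]
ee_rot: [0.999, 0.025, 0.017, 0.008]
ft_force: [0.5, 0.2, 0.0]
finger_gap: 0.405
```

```bash
python3 - <<'E'
from h import *
for i in range(3):
    s=read_camera("side");o=get_obs();print(o["clock"],o["position"],o["ee_rot"],o["ft_force"])
im=cv2.convertScaleAbs(s["image"],alpha=3,beta=20);s["image"]=im;crop(s,270,150,390,240,6,"a3.png")
E
```

```text
2.65 [433.11271212 -85.82787703  20.03112231] [0.99948171 0.02549433 0.01757392 0.00880348] [ 0.29818829 -0.03190954 -0.06613185]
2.7 [433.10592475 -85.83517831  20.07495361] [0.99947974 0.02551773 0.01763248 0.00884243] [ 0.19478845 -0.10555633  0.51428912]
2.75 [432.88152701 -85.73251342  19.89488129] [0.99948444 0.0254805  0.01746525 0.00874983] [0.02094178 0.15470889 0.63737451]
```

View pics/a3.png

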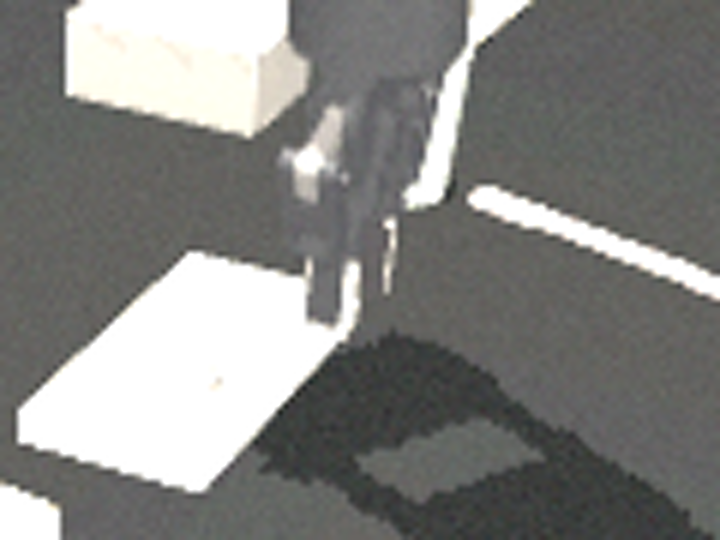

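```bash
cat >> h.py <<'E'
from scipy.spatial.transform import Rotation as Ro
def need(x,y,z,psi):
    o=get_obs();R=Ro.from_quat(o["ee_rot"]);T=Ro.from_matrix(np.array([[np.cos(psi),np.sin(psi),0],[np.sin(psi),-np.cos(psi),0],[0,0,-1]]))
    d=R.inv().apply(np.array([x,y,z])-o["position"]);a=(R.inv()*T).as_rotvec()
    M=R.as_matrix();print("clk",o["clock"],"pos",o["position"].round(1),"psi",np.arctan2(M[1,0],M[0,0]).round(3),"tz",M[:,2].round(3),"F",o["ft_force"].round(1),"gap",round(o["finger_gap"],2));print(" need shift",d.round(1),"rot",a.round(3))
E
python3 - <<'E'
from h import *
need(425,-86,20,0.054)
s=read_camera("side")
for dy in(24,-24):
  for z in (0,20,30,40): print(dy,z,np.round(proj(s,[433,-86+dy,z]),1))
E
```

```text
clk 2.75 pos [432.9 -85.7  19.9] psi 0.051 tz [ 0.035 -0.017 -0.999] F [0.  0.2 0.6] gap 0.4
 need shift [-7.9 -0.1 -0.4] rot [ 0.018 -0.034 -0.003]
24 0 [320.9 223.5]
24 20 [321.5 217. ]
24 30 [321.7 213.7]
24 40 [322.  210.4]
-24 0 [328.5 216. ]
-24 20 [329.1 209.6]
-24 30 [329.4 206.4]
-24 40 [329.7 203.1]
```

Emit:
drive_tool([
  {"x": -10, "y": 0, "z": 3, "ax": 0.018, "ay": -0.034, "az": 0},
  {"x": 0, "y": 0, "z": 5, "ax": 0, "ay": 0, "az": 0},
  {"x": 0, "y": 0, "z": 0, "ax": 0, "ay": 0, "az": 0},
])

```text
clock: 3.1
position: [424.0, -86.7, 12.8]
ee_rot: [1.0, 0.026, 0.001, 0.001]
ft_force: [-0.3, -0.1, -0.0]
finger_gap: 0.398
```

```bash
python3 - <<'E'
from h import *
need(425,-86,6,0.054)
s=read_camera("side")
need(425,-86,6,0.054)
im=cv2.convertScaleAbs(s["image"],alpha=2.5,beta=20);s["image"]=im;crop(s,260,100,400,250,4,"a4.png")
E
```

```text
clk 3.1 pos [424.  -86.7  12.8] psi 0.051 tz [ 0.003 -0.001 -1.   ] F [-0.3 -0.1 -0. ] gap 0.4
 need shift [ 1.  -0.6  6.8] rot [ 0.002 -0.003 -0.003]
clk 3.15 pos [424.3 -86.8  13.1] psi 0.051 tz [ 0.003 -0.002 -1.   ] F [ 0.2 -0.3  0.9] gap 0.4
 need shift [ 0.7 -0.8  7.1] rot [ 0.002 -0.003 -0.003]
```

View pics/a4.png

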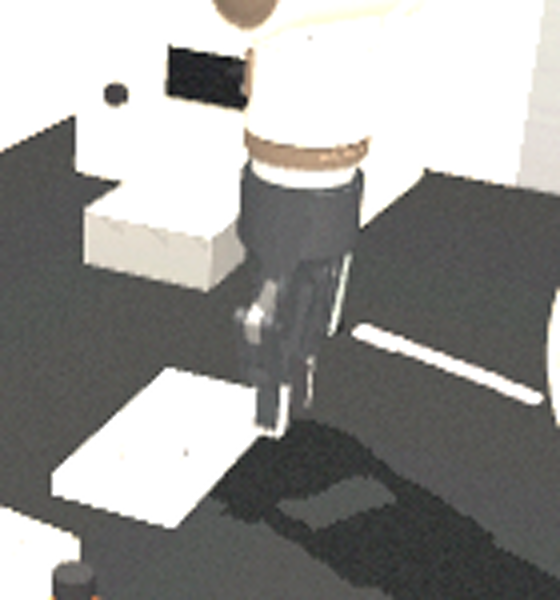

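```bash
python3 - <<'E'
from h import *
s=read_camera("side")
for z in (10,15,20,30): print(z,onz(s,324.5,207,z).round(1),onz(s,331,208,z).round(1), onz(s,337,202,z).round(1))
t=read_camera("top");im=cv2.convertScaleAbs(t["image"],alpha=1.5,beta=30);t["image"]=im;crop(t,240,150,380,280,5,"a5.png")
o=get_obs()["position"]
print(proj(t,o),proj(t,o+[0,0,100]))
E
```

```text
10 [ 457.3 -133.8   10. ] [ 439.4 -138.4   10. ] [ 439.9 -180.8   10. ]
15 [ 453.7 -125.2   15. ] [ 435.9 -129.8   15. ] [ 436.4 -171.8   15. ]
20 [ 450.  -116.7   20. ] [ 432.5 -121.2   20. ] [ 432.9 -162.9   20. ]
30 [442.8 -99.6  30. ] [ 425.5 -104.1   30. ] [ 426.  -144.9   30. ]
(np.float64(313.0556463600916), np.float64(231.47702904636526)) (np.float64(315.3648754929099), np.float64(227.65737474402218))
```

View pics/a5.png

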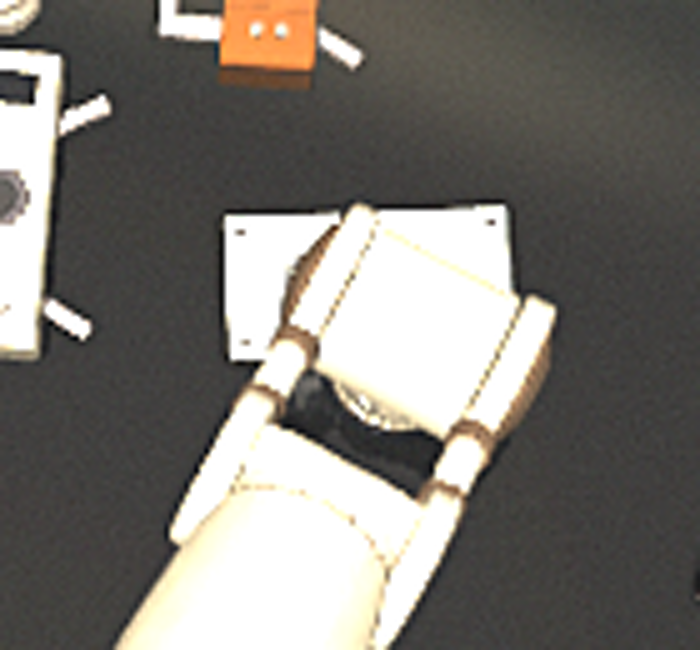

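```bash
python3 - <<'E'
from h import *
s=read_camera("side");print(proj(s,[239,-522.5,196]),proj(s,[239,-522.5,215]),proj(s,[239,-522.5,240]))
im=cv2.imread("pics/side0.png");cv2.imwrite("pics/b0.png",cv2.resize(cv2.convertScaleAbs(im[30:130,410:510],alpha=1.5,beta=10),None,fx=5,fy=5,interpolation=cv2.INTER_CUBIC))
E
```

```text
(np.float64(447.7363900963704), np.float64(121.40962962587453)) (np.float64(449.1051008389526), np.float64(115.3068090517651)) (np.float64(450.9371519989003), np.float64(107.13804178494509))
```

View pics/b0.png

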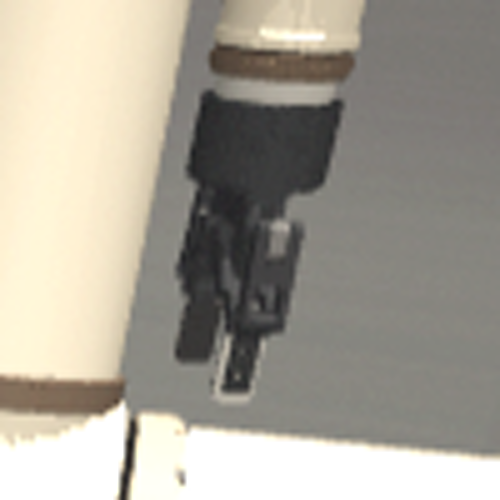

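Emit:
drive_tool([
  {"x": 0, "y": 0, "z": 6, "ax": 0, "ay": 0, "az": 0},
  {"x": 0, "y": 0, "z": 3, "ax": 0, "ay": 0, "az": 0},
  {"x": 0, "y": 0, "z": 0, "ax": 0, "ay": 0, "az": 0},
])

```text
clock: 3.6
position: [424.5, -86.7, 3.6]
ee_rot: [1.0, 0.026, 0.002, 0.001]
ft_force: [0.1, 0.5, 0.4]
finger_gap: 0.395
```

```bash
python3 - <<'E'
from h import *
need(430,-86,4,0.054)
s=read_camera("side");im=cv2.convertScaleAbs(s["image"],alpha=2.5,beta=20);s["image"]=im;crop(s,290,160,370,220,8,"a6.png")
E
```

```text
clk 3.6 pos [424.5 -86.7   3.6] psi 0.052 tz [ 0.004 -0.002 -1.   ] F [0.1 0.5 0.4] gap 0.39
 need shift [ 5.5 -0.4 -0.4] rot [ 0.002 -0.004 -0.002]
```

View pics/a6.png

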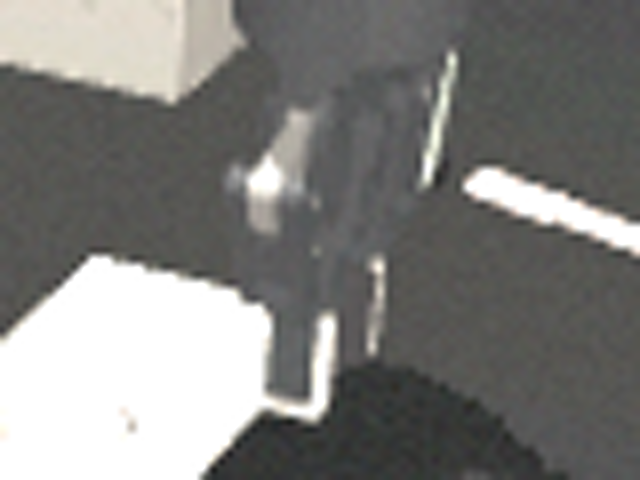

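Emit:
drive_tool([
  {"x": 7, "y": 0, "z": 0, "ax": 0, "ay": 0, "az": 0},
  {"x": 7, "y": 0, "z": 0, "ax": 0, "ay": 0, "az": 0},
  {"x": 5, "y": 0, "z": 0, "ax": 0, "ay": 0, "az": 0},
  {"x": 4, "y": 0, "z": 0, "ax": 0, "ay": 0, "az": 0},
])

```text
clock: 4.05
position: [449.6, -85.5, 3.9]
ee_rot: [1.0, 0.026, 0.002, 0.001]
ft_force: [0.5, -0.1, -0.0]
finger_gap: 0.399
```

```bash
python3 - <<'E'
from h import *
need(450,-86,4,0.054)
s=read_camera("side");im=cv2.convertScaleAbs(s["image"],alpha=2.5,beta=20);s["image"]=im;crop(s,270,160,370,235,8,"a7.png")
t=read_camera("top");crop(t,260,160,360,235,8,"a8.png")
E
```

```text
clk 4.05 pos [449.6 -85.5   3.9] psi 0.051 tz [ 0.005 -0.002 -1.   ] F [ 0.5 -0.1 -0. ] gap 0.4
 need shift [ 0.4  0.5 -0.1] rot [ 0.002 -0.004 -0.003]
```

View pics/a7.png

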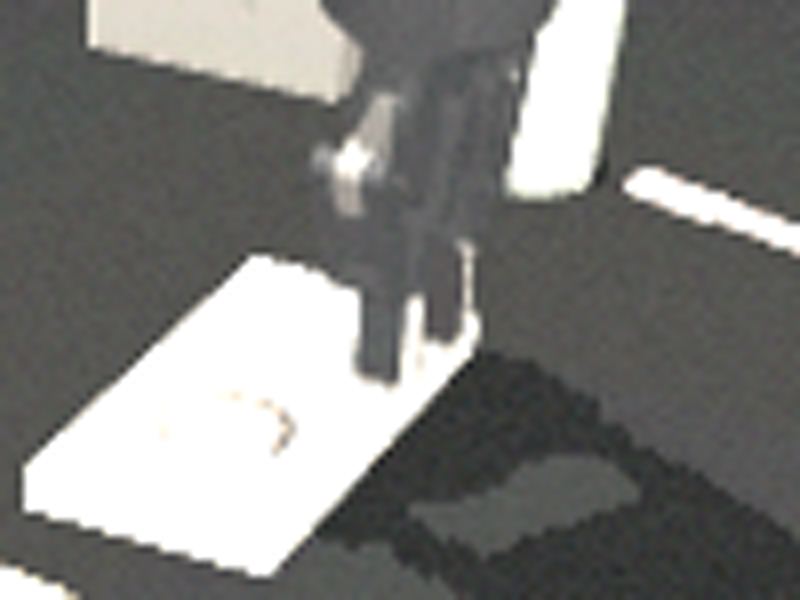

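View pics/a8.png

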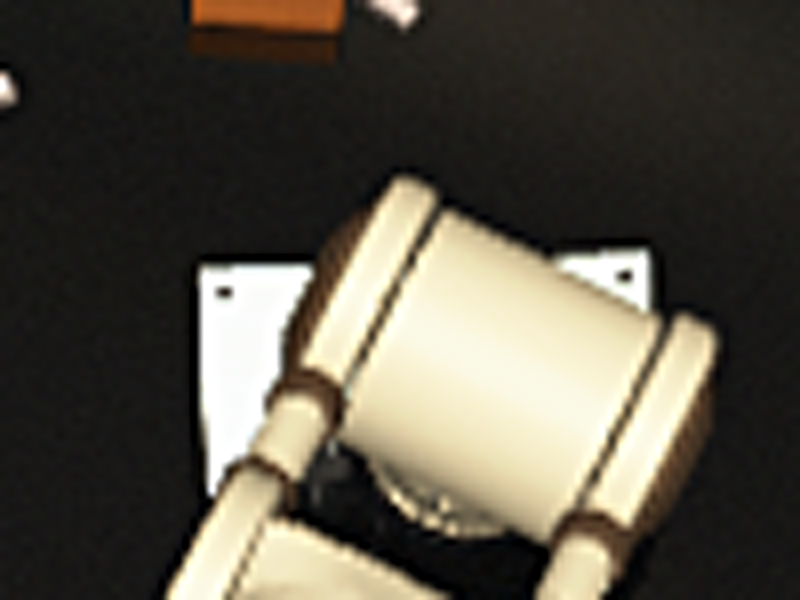

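```bash
python3 - <<'E'
from h import *
s=read_camera("side")
for u,v in((317,207.5),(325,202.5)):
  o,d=ray(s,u,v)
  for x in(440,450,460): print(u,x,(o+d*(x-o[0])/d[0]).round(1))
E
```

```text
317 440 [440.  -44.6  54.6]
317 450 [450.  -66.8  41.4]
317 460 [460.  -88.9  28.2]
325 440 [440.  -94.   47.1]
325 450 [ 450.  -117.4   33.7]
325 460 [ 460.  -140.9   20.4]
```

The side picture shows the finger bottoms (≈317,207 and 325,202) in front of the white plate top with its edge still visible below. So the tips hover about 30 mm higher than I expected, and there was no contact. I back off, shut the fingers and look again.

Emit:
drive_tool([
  {"x": -13, "y": 0, "z": 0, "ax": 0, "ay": 0, "az": 0},
  {"x": -13, "y": 0, "z": 0, "ax": 0, "ay": 0, "az": 0},
  {"x": -10, "y": 0, "z": 0, "ax": 0, "ay": 0, "az": 0},
  {"x": 0, "y": 0, "z": 0, "ax": 0, "ay": 0, "az": 0},
], grip=0)

```text
clock: 4.6
position: [411.5, -87.1, 3.5]
ee_rot: [1.0, 0.026, 0.002, 0.001]
ft_force: [-0.7, 0.6, -0.7]
finger_gap: -0.003
```

```bash
python3 - <<'E'
from h import *
need(420,-86,4,0.054)
s=read_camera("side");o=get_obs()["position"];print(proj(s,o))
im=cv2.convertScaleAbs(s["image"],alpha=2.5,beta=20);s["image"]=im;crop(s,270,160,370,235,8,"a9.png")
E
```

```text
clk 4.6 pos [411.5 -87.1   3.5] psi 0.052 tz [ 0.004 -0.002 -1.   ] F [-0.7  0.6 -0.7] gap -0.0
 need shift [ 8.5 -0.6 -0.5] rot [ 0.002 -0.003 -0.002]
(np.float64(332.0992954970672), np.float64(220.39098171853024))
```

View pics/a9.png

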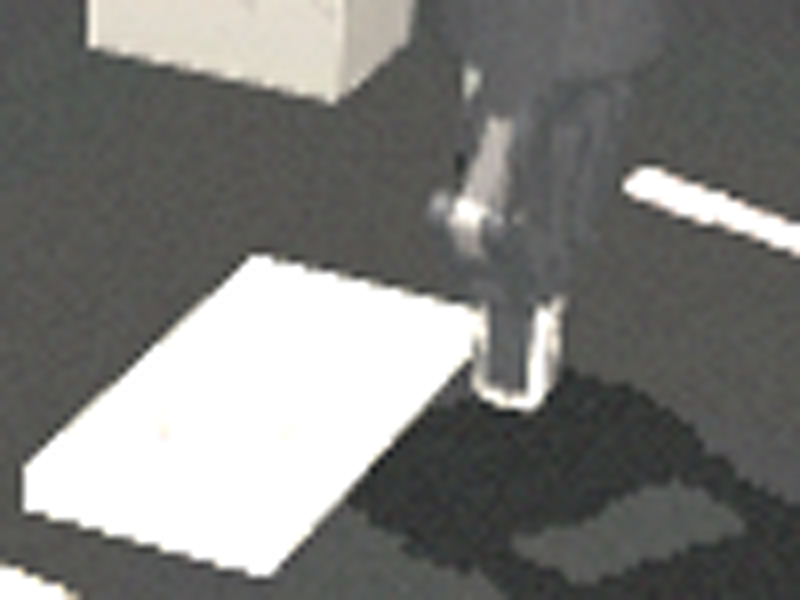

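Emit:
drive_tool([
  {"x": 0, "y": 0, "z": 5, "ax": 0, "ay": 0, "az": 0},
  {"x": 0, "y": 0, "z": 4, "ax": 0, "ay": 0, "az": 0},
  {"x": 0, "y": 0, "z": 0, "ax": 0, "ay": 0, "az": 0},
], grip=40)

```text
clock: 4.95
position: [413.6, -87.8, -5.6]
ee_rot: [1.0, 0.026, 0.003, 0.002]
ft_force: [-0.4, 0.2, -0.7]
finger_gap: 0.4
```

Emit:
drive_tool([
  {"x": 0, "y": 0, "z": 4, "ax": 0, "ay": 0, "az": 0},
  {"x": 0, "y": 0, "z": 3, "ax": 0, "ay": 0, "az": 0},
  {"x": 0, "y": 0, "z": 0, "ax": 0, "ay": 0, "az": 0},
])

```text
clock: 5.25
position: [414.0, -87.7, -13.5]
ee_rot: [1.0, 0.026, 0.003, 0.001]
ft_force: [-0.2, 0.5, -0.2]
finger_gap: 0.398
```

```bash
python3 - <<'E'
from h import *
need(420,-86,-12,0.054)
s=read_camera("side")
im=cv2.convertScaleAbs(s["image"],alpha=2.5,beta=20);s["image"]=im;crop(s,270,160,370,235,8,"a10.png")
E
```

```text
clk 5.25 pos [414.  -87.7 -13.5] psi 0.052 tz [ 0.006 -0.003 -1.   ] F [-0.2  0.5 -0.2] gap 0.4
 need shift [ 6.1 -1.4 -1.5] rot [ 0.003 -0.006 -0.002]
```

View pics/a10.png

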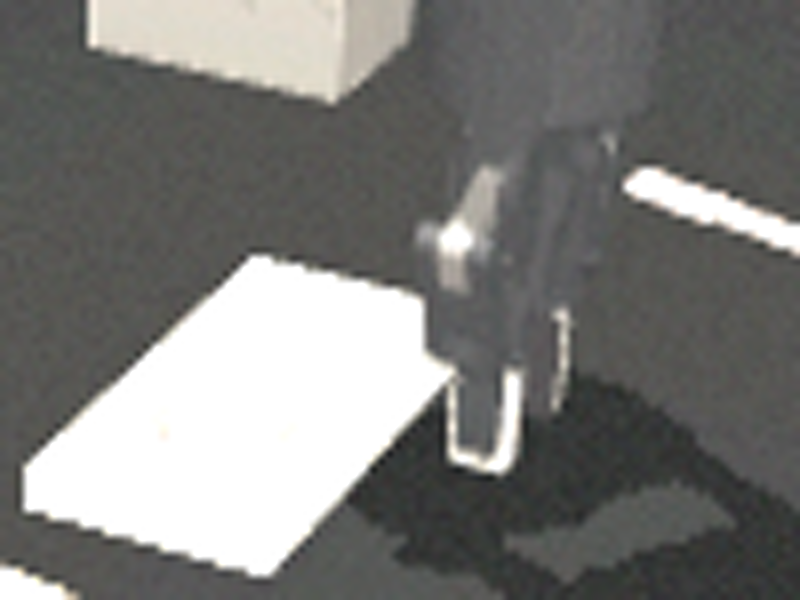

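Emit:
drive_tool([
  {"x": 0, "y": 0, "z": 4, "ax": 0, "ay": 0, "az": 0},
  {"x": 0, "y": 0, "z": 3, "ax": 0, "ay": 0, "az": 0},
  {"x": 0, "y": 0, "z": 0, "ax": 0, "ay": 0, "az": 0},
])

```text
clock: 5.6
position: [414.3, -87.9, -20.8]
ee_rot: [1.0, 0.026, 0.003, 0.002]
ft_force: [1.0, 1.4, -1.2]
finger_gap: 0.402
```

```bash
python3 - <<'E'
from h import *
need(420,-86,-26,0.054)
E
```

```text
clk 5.6 pos [414.3 -87.9 -20.8] psi 0.052 tz [ 0.006 -0.003 -1.   ] F [ 1.   1.4 -1.2] gap 0.4
 need shift [ 5.8 -1.6  5.2] rot [ 0.003 -0.006 -0.002]
```

Emit:
drive_tool([
  {"x": 0, "y": 0, "z": 3, "ax": 0, "ay": 0, "az": 0},
  {"x": 0, "y": 0, "z": 0, "ax": 0.003, "ay": -0.006, "az": 0},
])

```text
clock: 5.8
position: [414.1, -87.7, -24.1]
ee_rot: [1.0, 0.026, -0.0, -0.0]
ft_force: [-1.0, 0.1, -0.1]
finger_gap: 0.401
```

```bash
python3 - <<'E'
from h import *
need(420,-86,-26,0.054)
s=read_camera("side")
im=cv2.convertScaleAbs(s["image"],alpha=2.5,beta=20);s["image"]=im;crop(s,270,160,370,235,8,"a11.png")
E
```

```text
clk 5.8 pos [414.1 -87.7 -24.1] psi 0.052 tz [-0.  0. -1.] F [-1.   0.1 -0.1] gap 0.4
 need shift [ 6.  -1.4  1.9] rot [-0.     0.    -0.002]
```

View pics/a11.png

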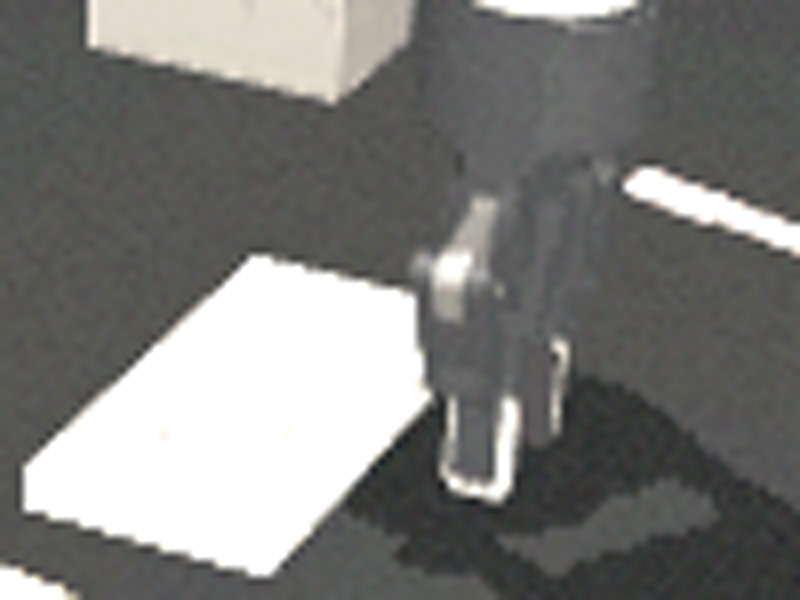

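```bash
python3 - <<'E'
from h import *
s=read_camera("side")
for z in(0,5,10,15): print(z,np.round(proj(s,[414,-63.7,z]),1),np.round(proj(s,[414,-111.7,z]),1))
E
```

```text
0 [327.7 225.2] [335.1 217.6]
5 [327.8 223.6] [335.3 216. ]
10 [328. 222.] [335.4 214.4]
15 [328.1 220.3] [335.6 212.8]
```

Emit:
drive_tool([
  {"x": 8, "y": -1, "z": 2, "ax": 0, "ay": 0, "az": 0},
  {"x": 10, "y": 0, "z": 0, "ax": 0, "ay": 0, "az": 0},
  {"x": 8, "y": 0, "z": 0, "ax": 0, "ay": 0, "az": 0},
  {"x": 4, "y": 0, "z": 0, "ax": 0, "ay": 0, "az": 0},
])

```text
clock: 6.3
position: [447.8, -85.7, -25.4]
ee_rot: [1.0, 0.026, 0.001, 0.001]
ft_force: [-3.2, 0.1, 0.9]
finger_gap: 0.402
```

```bash
python3 - <<'E'
from h import *
need(446,-86,-26,0.054)
s=read_camera("side")
im=cv2.convertScaleAbs(s["image"],alpha=2.0,beta=20);s["image"]=im;crop(s,270,160,370,235,8,"a12.png")
E
```

```text
clk 6.3 pos [447.8 -85.7 -25.4] psi 0.052 tz [ 0.002 -0.001 -1.   ] F [-3.2  0.1  0.9] gap 0.4
 need shift [-1.8  0.3  0.6] rot [ 0.001 -0.002 -0.002]
```

View pics/a12.png

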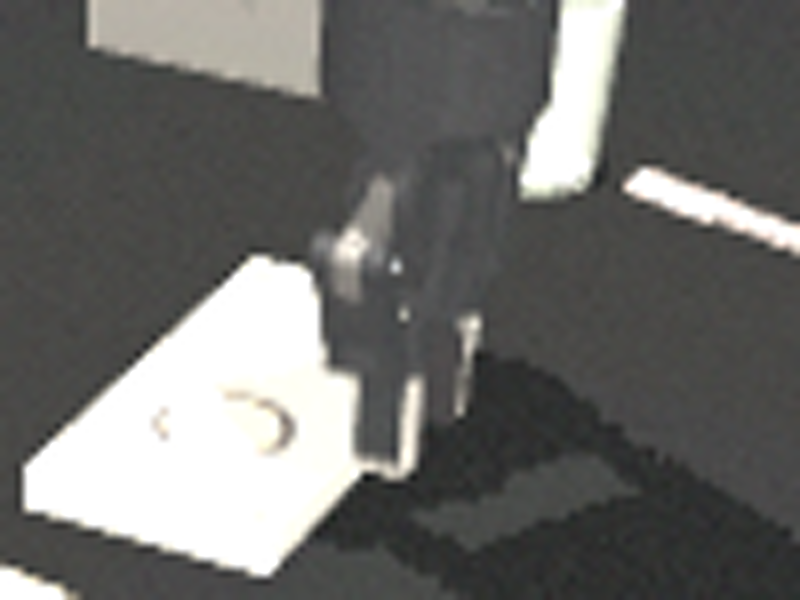

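Side picture: fingers are now low against the plate's near long edge (≈315,218), with Fx = -3.2 N, so contact has begun. I push sideways and turn the plate.

Emit:
drive_tool([
  {"x": 4, "y": 0, "z": 0, "ax": 0, "ay": 0, "az": 0.016},
  {"x": 4, "y": 0, "z": 0, "ax": 0, "ay": 0, "az": 0.016},
  {"x": 4, "y": 0, "z": 0, "ax": 0, "ay": 0, "az": 0.016},
  {"x": 4, "y": 0, "z": 0, "ax": 0, "ay": 0, "az": 0.016},
  {"x": 3, "y": 0, "z": 0, "ax": 0, "ay": 0, "az": 0.016},
  {"x": 3, "y": 0, "z": 0, "ax": 0, "ay": 0, "az": 0.016},
])

```text
clock: 6.95
position: [469.6, -84.4, -26.1]
ee_rot: [1.0, -0.026, -0.001, -0.0]
ft_force: [-2.2, 0.3, 1.4]
finger_gap: 0.403
```

```bash
python3 - <<'E'
from h import *
need(475,-86,-26,-0.06)
E
```

```text
clk 6.95 pos [469.6 -84.4 -26.1] psi -0.052 tz [-0.003  0.001 -1.   ] F [-2.2  0.3  1.4] gap 0.4
 need shift [ 5.4  1.3 -0.1] rot [-0.     0.003  0.008]
```

Now 5 more, then back off and look.

Emit:
drive_tool([
  {"x": 4, "y": 0, "z": 0, "ax": 0, "ay": 0, "az": 0.008},
  {"x": 1, "y": 0, "z": 0, "ax": 0, "ay": 0, "az": 0},
  {"x": 0, "y": 0, "z": 0, "ax": 0, "ay": 0, "az": 0},
])

```text
clock: 7.25
position: [475.5, -84.8, -26.2]
ee_rot: [1.0, -0.031, -0.001, -0.0]
ft_force: [-1.5, 1.3, 0.8]
finger_gap: 0.4
```

Emit:
drive_tool([
  {"x": -15, "y": 0, "z": 0, "ax": 0, "ay": 0, "az": 0},
  {"x": -25, "y": 0, "z": 0, "ax": 0, "ay": 0, "az": 0},
  {"x": -15, "y": 0, "z": -20, "ax": 0, "ay": 0, "az": 0},
  {"x": 0, "y": 30, "z": -30, "ax": 0, "ay": 0, "az": 0},
  {"x": 0, "y": 35, "z": -30, "ax": 0, "ay": 0, "az": 0},
  {"x": 0, "y": 35, "z": -20, "ax": 0, "ay": 0, "az": 0},
  {"x": 0, "y": 35, "z": 0, "ax": 0, "ay": 0, "az": 0},
  {"x": 0, "y": 35, "z": 0, "ax": 0, "ay": 0, "az": 0},
  {"x": 0, "y": 0, "z": 0, "ax": 0, "ay": 0, "az": 0},
])

```text
clock: 8.15
position: [410.8, -259.7, 79.8]
ee_rot: [1.0, -0.029, 0.004, 0.004]
ft_force: [0.1, 0.4, 0.2]
finger_gap: 0.399
```

```bash
python3 - <<'E'
from h import *
need(475,-86,-26,-0.06)
t=read_camera("top");crop(t,190,120,350,240,5,"c1.png")
p,sz,th,_=carrier(t);print(p,sz,th)
s=read_camera("side");crop(s,180,120,380,270,4,"c2.png")
E
```

```text
clk 8.15 pos [ 410.8 -259.7   79.8] psi -0.059 tz [ 0.008 -0.009 -1.   ] F [0.1 0.4 0.2] gap 0.4
 need shift [  53.  -178.1  104.8] rot [ 0.008 -0.008  0.001]
[533.34246826 -91.46369934] [92.50918579101562, 179.52403259277344] 1.5140755
```

View pics/c1.png

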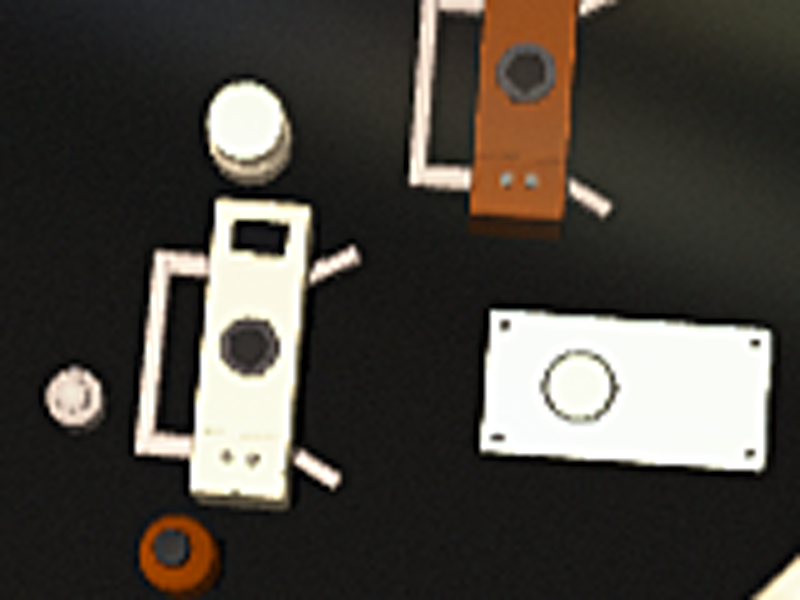

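View pics/c2.png

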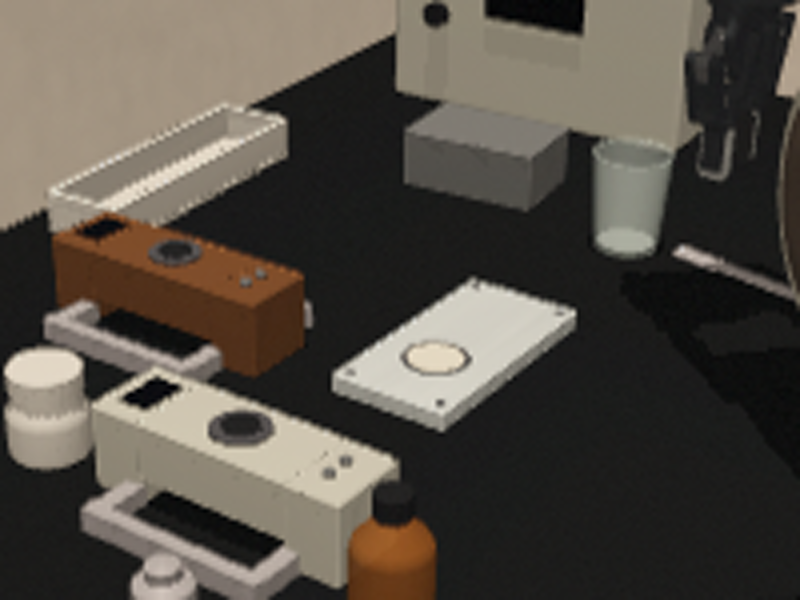

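Top crop: the carrier is now aligned, centre (533,-91), angle 1.514; nothing else moved. Tunnel direction ≈1.51, line x≈533 there. Next I turn the hand a quarter turn for the rear push.

Emit:
drive_tool([
  {"x": 0, "y": 0, "z": 0, "ax": 0, "ay": 0, "az": -0.145},
  {"x": 0, "y": 0, "z": 0, "ax": 0, "ay": 0, "az": -0.145},
  {"x": 0, "y": 0, "z": 0, "ax": 0, "ay": 0, "az": -0.145},
  {"x": 0, "y": 0, "z": 0, "ax": 0, "ay": 0, "az": -0.145},
  {"x": 0, "y": 0, "z": 0, "ax": 0, "ay": 0, "az": -0.145},
  {"x": 0, "y": 0, "z": 0, "ax": 0, "ay": 0, "az": -0.145},
  {"x": 0, "y": 0, "z": 0, "ax": 0, "ay": 0, "az": -0.145},
  {"x": 0, "y": 0, "z": 0, "ax": 0, "ay": 0, "az": -0.145},
  {"x": 0, "y": 0, "z": 0, "ax": 0, "ay": 0, "az": -0.145},
  {"x": 0, "y": 0, "z": 0, "ax": 0, "ay": 0, "az": -0.145},
])

```text
clock: 9.25
position: [409.3, -238.4, 73.3]
ee_rot: [0.75, 0.661, 0.002, -0.002]
ft_force: [0.1, -0.6, 0.8]
finger_gap: 0.4
```

```bash
python3 - <<'E'
from h import *
need(526,-222,80,1.513)
t=read_camera("top")
print("beaker base approx",onz(t,395,207,20), onz(t,395,203,80), "spat",onz(t,391,220,3))
E
```

```text
clk 9.25 pos [ 409.3 -238.4   73.3] psi 1.444 tz [ 0.     0.006 -1.   ] F [ 0.1 -0.6  0.8] gap 0.4
 need shift [ 31.1 113.7  -6.6] rot [-0.    -0.006 -0.069]
beaker base approx [ 505.47250708 -344.59115311   20.        ] [ 507.91289133 -331.26221243   80.        ] spat [ 466.18134828 -335.04153311    3.        ]
```

Emit:
drive_tool([
  {"x": 8, "y": 29, "z": -5, "ax": 0, "ay": 0, "az": -0.07},
  {"x": 7, "y": 29, "z": 0, "ax": 0, "ay": 0, "az": 0},
  {"x": 7, "y": 29, "z": 0, "ax": 0, "ay": 0, "az": 0},
  {"x": 5, "y": 25, "z": 0, "ax": 0, "ay": 0, "az": 0},
  {"x": 0, "y": 0, "z": 0, "ax": 0, "ay": 0, "az": 0},
])

```text
clock: 9.8
position: [525.6, -210.8, 76.1]
ee_rot: [0.727, 0.687, 0.002, -0.005]
ft_force: [0.5, 0.1, -0.4]
finger_gap: 0.402
```

```bash
python3 - <<'E'
from h import *
need(526,-222,10,1.513)
E
```

```text
clk 9.8 pos [ 525.6 -210.8   76.1] psi 1.514 tz [-0.003  0.01  -1.   ] F [ 0.5  0.1 -0.4] gap 0.4
 need shift [-11.8   1.3  66. ] rot [-0.003 -0.01   0.001]
```

Emit:
drive_tool([
  {"x": -14, "y": 0, "z": 15, "ax": -0.003, "ay": -0.01, "az": 0},
  {"x": -4, "y": 0, "z": 20, "ax": 0, "ay": -0.005, "az": 0},
  {"x": -3, "y": 0, "z": 20, "ax": 0, "ay": -0.005, "az": 0},
  {"x": -2, "y": 0, "z": 15, "ax": 0, "ay": 0, "az": 0},
  {"x": 0, "y": 0, "z": 0, "ax": 0, "ay": 0, "az": 0},
])

```text
clock: 10.3
position: [522.1, -229.5, 2.9]
ee_rot: [0.728, 0.685, -0.004, 0.002]
ft_force: [0.0, 0.3, 0.6]
finger_gap: 0.399
```

```bash
python3 - <<'E'
from h import *
need(526,-222,-26,1.513)
s=read_camera("side");im=cv2.convertScaleAbs(s["image"],alpha=2.0,beta=20);s["image"]=im;crop(s,250,120,370,210,6,"d1.png")
for dx in(24,-24): print(np.round(proj(s,get_obs()["position"]+[dx,0,32]),1))
E
```

```text
clk 10.3 pos [ 522.1 -229.5    2.9] psi 1.51 tz [-0.004 -0.009 -1.   ] F [0.  0.3 0.6] gap 0.4
 need shift [ 8.   3.5 28.8] rot [-0.003  0.009 -0.003]
[312.1 179.2]
[326.4 182.9]
```

View pics/d1.png

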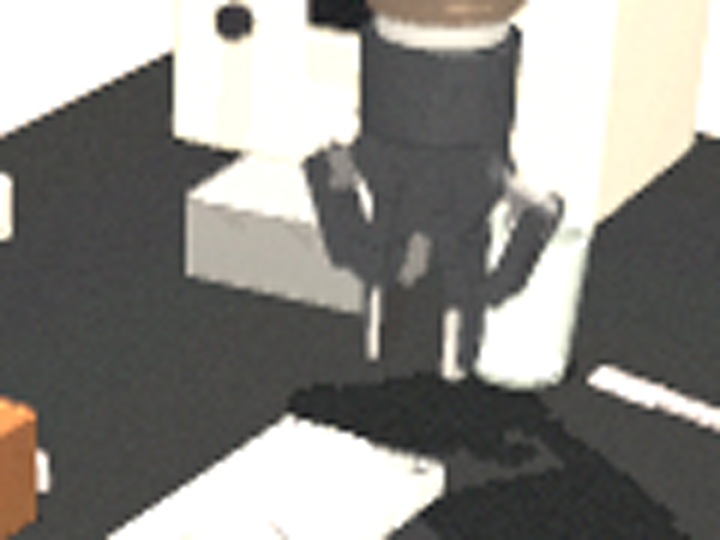

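Side picture: fingertips at (312,180) and (326,183) match the prediction with a 32 mm offset, behind the plate's rear end. I lower to −26 mm.

Emit:
drive_tool([
  {"x": 3, "y": 3, "z": 15, "ax": -0.003, "ay": 0.009, "az": 0},
  {"x": 0, "y": 0, "z": 11, "ax": 0, "ay": 0, "az": 0},
  {"x": 0, "y": 0, "z": 2, "ax": 0, "ay": 0, "az": 0},
  {"x": 0, "y": 0, "z": 0, "ax": 0, "ay": 0, "az": 0},
])

```text
clock: 10.75
position: [527.6, -227.4, -24.1]
ee_rot: [0.728, 0.685, 0.001, 0.002]
ft_force: [0.6, -0.2, 0.2]
finger_gap: 0.402
```

```bash
python3 - <<'E'
from h import *
need(526.7,-200,-26,1.513)
E
```

```text
clk 10.75 pos [ 527.6 -227.4  -24.1] psi 1.51 tz [ 0.004 -0.002 -1.   ] F [ 0.6 -0.2  0.2] gap 0.4
 need shift [27.3 -2.6  1.8] rot [ 0.005  0.002 -0.003]
```

Emit:
drive_tool([
  {"x": 12, "y": -2, "z": 2, "ax": 0.005, "ay": 0, "az": -0.003},
  {"x": 12, "y": 0, "z": 0, "ax": 0, "ay": 0, "az": 0},
  {"x": 5, "y": 0, "z": 0, "ax": 0, "ay": 0, "az": 0},
  {"x": 5, "y": 0, "z": 0, "ax": 0, "ay": 0, "az": 0},
  {"x": 7, "y": 0, "z": 0, "ax": 0, "ay": 0, "az": 0},
  {"x": 7, "y": 0, "z": 0, "ax": 0, "ay": 0, "az": 0},
])

```text
clock: 11.35
position: [529.6, -176.2, -24.9]
ee_rot: [0.727, 0.686, -0.001, 0.002]
ft_force: [-0.5, -0.7, 0.1]
finger_gap: 0.404
```

```bash
python3 - <<'E'
from h import *
need(529,-170,-26,1.513)
t=read_camera("top");crop(t,190,120,350,240,5,"e1.png")
E
```

```text
clk 11.35 pos [ 529.6 -176.2  -24.9] psi 1.513 tz [ 0.001 -0.004 -1.   ] F [-0.5 -0.7  0.1] gap 0.4
 need shift [ 6.2 -1.   1.1] rot [0.002 0.004 0.   ]
```

View pics/e1.png

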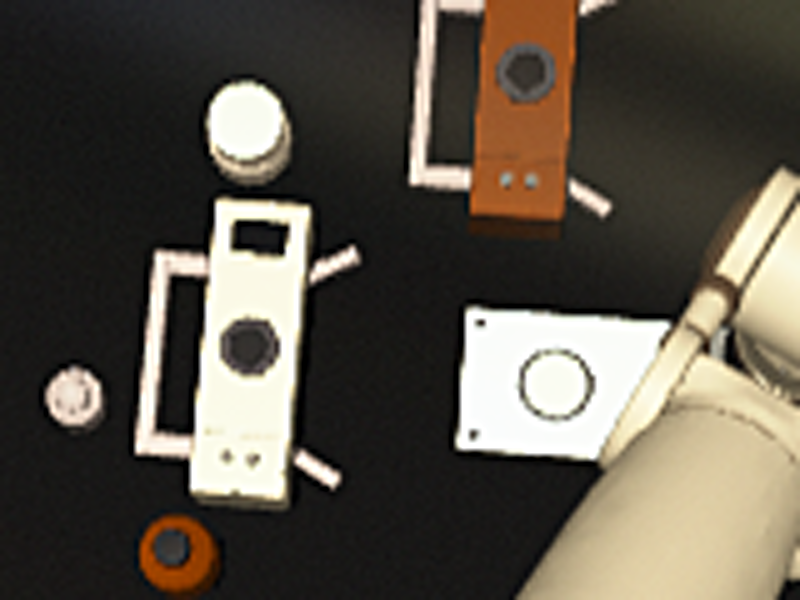

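Emit:
drive_tool([
  {"x": 7, "y": 0, "z": 1, "ax": 0.002, "ay": 0.004, "az": 0},
  {"x": 7, "y": 0, "z": 0, "ax": 0, "ay": 0, "az": 0},
  {"x": 7, "y": 0, "z": 0, "ax": 0, "ay": 0, "az": 0},
  {"x": 7, "y": 0, "z": 0, "ax": 0, "ay": 0, "az": 0},
  {"x": 7, "y": 0, "z": 0, "ax": 0, "ay": 0, "az": 0},
  {"x": 7, "y": 0, "z": 0, "ax": 0, "ay": 0, "az": 0},
  {"x": 7, "y": 0, "z": 0, "ax": 0, "ay": 0, "az": 0},
  {"x": 7, "y": 0, "z": 0, "ax": 0, "ay": 0, "az": 0},
])

```text
clock: 12.2
position: [533.6, -115.6, -25.5]
ee_rot: [0.727, 0.686, 0.0, 0.0]
ft_force: [-0.5, -0.4, 0.6]
finger_gap: 0.398
```

```bash
python3 - <<'E'
from h import *
need(532,-100,-26,1.513)
t=read_camera("top");crop(t,190,120,350,240,5,"e2.png")
E
```

```text
clk 12.2 pos [ 533.6 -115.6  -25.5] psi 1.513 tz [ 0.  0. -1.] F [-0.5 -0.4  0.6] gap 0.4
 need shift [15.5 -2.5  0.5] rot [ 0. -0.  0.]
```

View pics/e2.png

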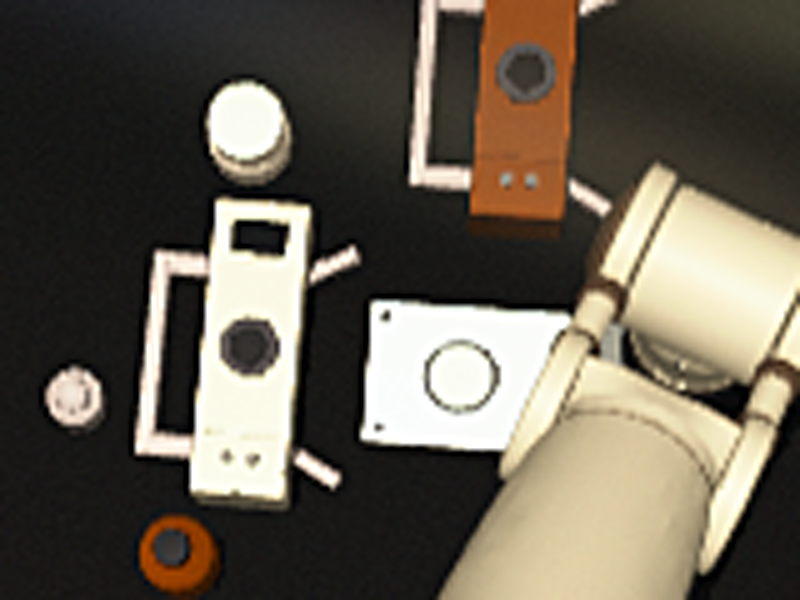

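Top crop: the front edge corners (371,299) and (361,440) are centred between the horns (middle row ≈369 in both). I continue through.

Emit:
drive_tool([
  {"x": 7, "y": 0, "z": 0, "ax": 0, "ay": 0, "az": 0},
  {"x": 7, "y": 0, "z": 0, "ax": 0, "ay": 0, "az": 0},
  {"x": 7, "y": 0, "z": 0, "ax": 0, "ay": 0, "az": 0},
  {"x": 7, "y": 0, "z": 0, "ax": 0, "ay": 0, "az": 0},
  {"x": 7, "y": 0, "z": 0, "ax": 0, "ay": 0, "az": 0},
  {"x": 7, "y": 0, "z": 0, "ax": 0, "ay": 0, "az": 0},
])

```text
clock: 12.85
position: [536.0, -69.4, -25.6]
ee_rot: [0.727, 0.686, 0.0, -0.0]
ft_force: [0.5, -1.8, -0.5]
finger_gap: 0.401
```

```bash
python3 - <<'E'
from h import *
need(535,-70,-26,1.513)
t=read_camera("top");crop(t,190,120,350,240,5,"e3.png")
E
```

```text
clk 12.85 pos [536.  -69.4 -25.6] psi 1.513 tz [ 0.     0.001 -1.   ] F [ 0.5 -1.8 -0.5] gap 0.4
 need shift [-0.7 -0.9  0.4] rot [-0.    -0.001  0.   ]
```

View pics/e3.png

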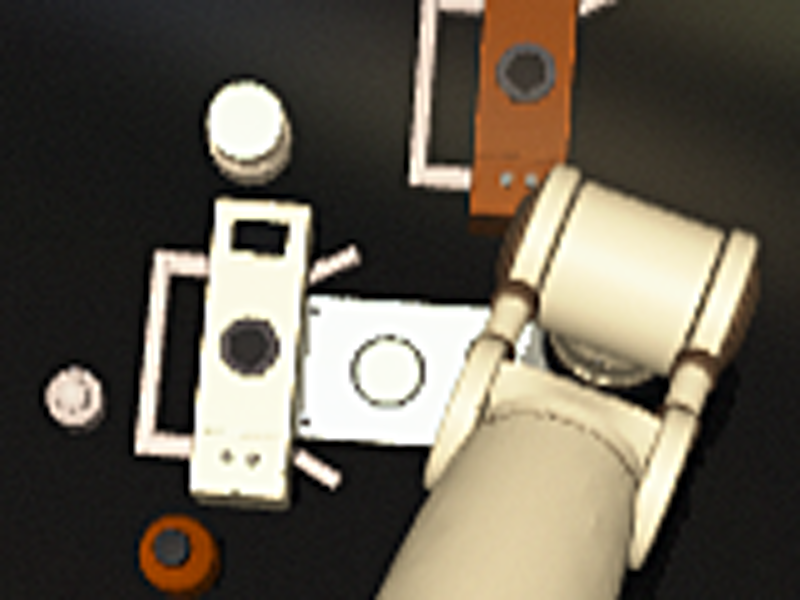

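Emit:
drive_tool([
  {"x": 6, "y": 0, "z": 0, "ax": 0, "ay": 0, "az": 0},
  {"x": 6, "y": 0, "z": 0, "ax": 0, "ay": 0, "az": 0},
  {"x": 6, "y": 0, "z": 0, "ax": 0, "ay": 0, "az": 0},
  {"x": 6, "y": 0, "z": 0, "ax": 0, "ay": 0, "az": 0},
  {"x": 6, "y": 0, "z": 0, "ax": 0, "ay": 0, "az": 0},
])

```text
clock: 13.4
position: [537.5, -36.1, -25.7]
ee_rot: [0.727, 0.686, 0.0, -0.001]
ft_force: [-1.2, -0.5, -1.3]
finger_gap: 0.4
```

```bash
python3 - <<'E'
from h import *
need(537,0,-26,1.513)
E
```

```text
clk 13.4 pos [537.5 -36.1 -25.7] psi 1.513 tz [-0.001  0.002 -1.   ] F [-1.2 -0.5 -1.3] gap 0.4
 need shift [36.  -2.6  0.4] rot [-0.001 -0.002  0.   ]
```

Emit:
drive_tool([
  {"x": 6, "y": 0, "z": 0, "ax": 0, "ay": 0, "az": 0},
  {"x": 6, "y": 0, "z": 0, "ax": 0, "ay": 0, "az": 0},
  {"x": 6, "y": 0, "z": 0, "ax": 0, "ay": 0, "az": 0},
  {"x": 6, "y": 0, "z": 0, "ax": 0, "ay": 0, "az": 0},
  {"x": 5, "y": 0, "z": 0, "ax": 0, "ay": 0, "az": 0},
])

```text
clock: 13.9
position: [539.2, -4.4, -25.6]
ee_rot: [0.727, 0.687, 0.0, -0.001]
ft_force: [-0.0, -1.6, -0.0]
finger_gap: 0.398
```

```bash
python3 - <<'E'
from h import *
need(540,10,-26,1.513)
t=read_camera("top");crop(t,190,120,350,240,5,"e4.png")
E
```

```text
clk 13.9 pos [539.2  -4.4 -25.6] psi 1.513 tz [-0.001  0.002 -1.   ] F [-0.  -1.6 -0. ] gap 0.4
 need shift [14.4 -0.1  0.4] rot [-0.001 -0.002  0.   ]
```

View pics/e4.png

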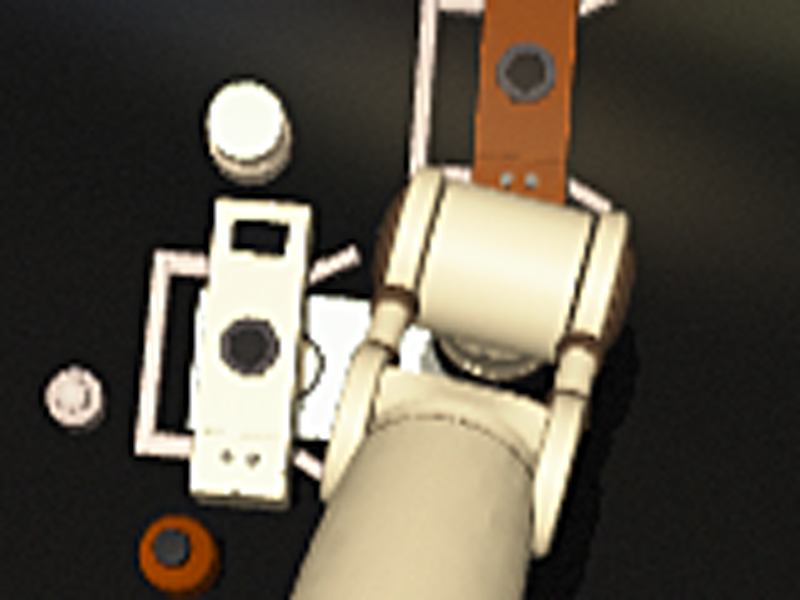

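Top crop: the leading edge is out past the beam (≈200,290 to 191,430), with about 20 mm left to the stop bar (169,274 to 158,433). I finish slowly on force.

Emit:
drive_tool([
  {"x": 4, "y": 0, "z": 0, "ax": 0, "ay": 0, "az": 0},
  {"x": 4, "y": 0, "z": 0, "ax": 0, "ay": 0, "az": 0},
  {"x": 4, "y": 0, "z": 0, "ax": 0, "ay": 0, "az": 0},
  {"x": 2, "y": 0, "z": 0, "ax": 0, "ay": 0, "az": 0},
  {"x": 1, "y": 0, "z": 0, "ax": 0, "ay": 0, "az": 0},
])

```text
clock: 14.45
position: [540.1, 12.5, -25.7]
ee_rot: [0.727, 0.687, 0.0, -0.001]
ft_force: [-1.3, -1.7, -0.0]
finger_gap: 0.399
```

Emit:
drive_tool([
  {"x": 1.5, "y": 0, "z": 0, "ax": 0, "ay": 0, "az": 0},
  {"x": 1.5, "y": 0, "z": 0, "ax": 0, "ay": 0, "az": 0},
])

```text
clock: 14.65
position: [540.2, 15.6, -25.7]
ee_rot: [0.727, 0.687, 0.0, -0.001]
ft_force: [0.0, -1.0, -0.5]
finger_gap: 0.399
```

Emit:
drive_tool([
  {"x": 1.5, "y": 0, "z": 0, "ax": 0, "ay": 0, "az": 0},
  {"x": 1.5, "y": 0, "z": 0, "ax": 0, "ay": 0, "az": 0},
])

```text
clock: 14.85
position: [540.2, 16.1, -25.6]
ee_rot: [0.727, 0.687, -0.002, 0.0]
ft_force: [-2.4, -9.3, 0.2]
finger_gap: 0.399
```

```bash
python3 - <<'E'
from h import *
need(540,10,-26,1.513)
t=read_camera("top");crop(t,200,150,280,230,8,"e5.png")
E
```

```text
clk 14.85 pos [540.2  16.1 -25.6] psi 1.515 tz [-0.002 -0.003 -1.   ] F [-2.4 -9.3  0.2] gap 0.4
 need shift [-6.1  0.2  0.4] rot [-0.002  0.003  0.002]
```

View pics/e5.png

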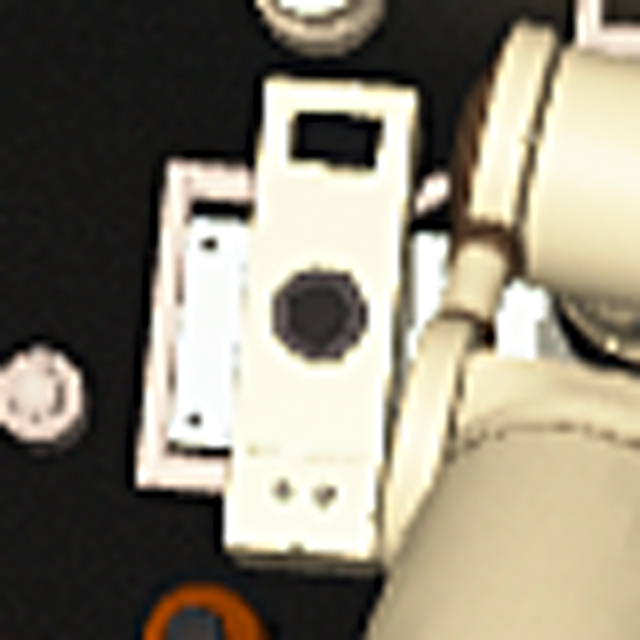

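Contact at the stop (Fy −9 N). One more small press to square it, then back straight away and clear.

Emit:
drive_tool([
  {"x": 2, "y": 0, "z": 0, "ax": 0, "ay": 0, "az": 0},
  {"x": 2, "y": 0, "z": 0, "ax": 0, "ay": 0, "az": 0},
])

```text
clock: 15.1
position: [540.1, 15.9, -25.6]
ee_rot: [0.726, 0.688, -0.005, 0.003]
ft_force: [-2.2, -10.0, -0.4]
finger_gap: 0.401
```

Emit:
drive_tool([
  {"x": -10, "y": 0, "z": 0, "ax": 0, "ay": 0, "az": 0},
  {"x": -20, "y": 0, "z": 0, "ax": 0, "ay": 0, "az": 0},
  {"x": -25, "y": 0, "z": 0, "ax": 0, "ay": 0, "az": 0},
  {"x": -15, "y": 0, "z": -30, "ax": 0, "ay": 0, "az": 0},
  {"x": -15, "y": 0, "z": -40, "ax": 0, "ay": 0, "az": 0},
  {"x": -30, "y": 0, "z": -30, "ax": 0, "ay": 0, "az": 0},
  {"x": -40, "y": 0, "z": 0, "ax": 0, "ay": 0, "az": 0},
  {"x": -40, "y": 0, "z": 0, "ax": 0, "ay": 0, "az": 0},
  {"x": -20, "y": 0, "z": 0, "ax": 0, "ay": 0, "az": 0},
  {"x": 0, "y": 0, "z": 0, "ax": 0, "ay": 0, "az": 0},
])

```text
clock: 16.1
position: [527.7, -207.0, 80.4]
ee_rot: [0.726, 0.687, -0.002, 0.002]
ft_force: [-0.4, 0.5, -0.1]
finger_gap: 0.395
```

```bash
python3 - <<'E'
from h import *
need(540,10,-26,1.513)
t=read_camera("top");crop(t,200,150,280,230,8,"f1.png")
s=read_camera("side");crop(s,180,170,340,290,5,"f2.png")
E
```

```text
clk 16.1 pos [ 527.7 -207.    80.4] psi 1.516 tz [-0.    -0.006 -1.   ] F [-0.4  0.5 -0.1] gap 0.39
 need shift [217.9   0.3 105.1] rot [-0.     0.006  0.003]
```

View pics/f1.png

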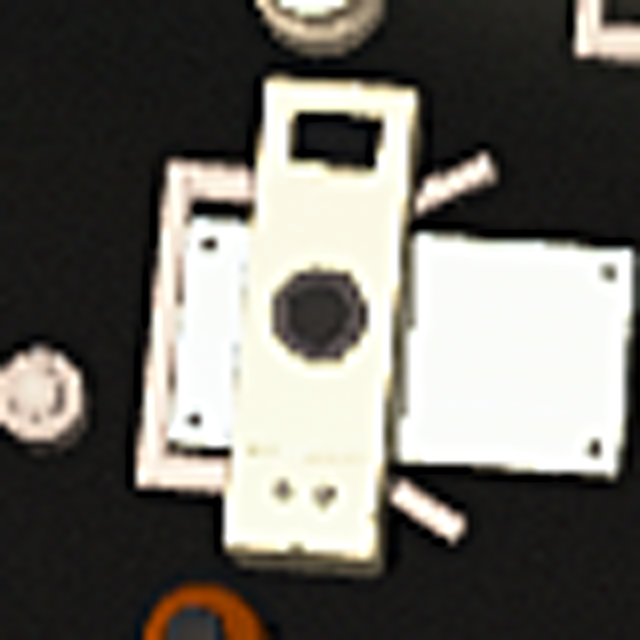

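View pics/f2.png

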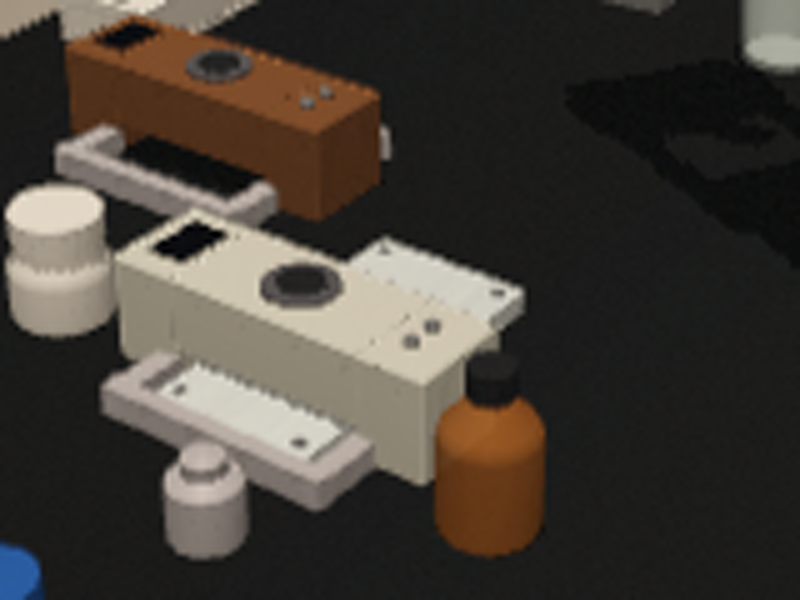

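Top crop: front edge from (190,217) to (170,443) lies along the stop bar, rear corners at (634,247) and (617,475); the other things look unmoved. I compute the fit.

```bash
python3 - <<'E'
from h import *
t=read_camera("top")
U=lambda x,y:(200+x/8-.44,150+y/8-.44)
P={k:onz(t,*U(x,y),z)[:2] for k,(x,y,z) in dict(fl=(170,443,14),fr=(189,217,14),rl=(617,475,14),rr=(634,247,14),b0=(165,160,16),b1=(137,487,16),h0=(495,153,16),h1=(465,540,16),e0=(265,78,62),e1=(225,548,62),g0=(417,90,62),g1=(382,560,62)).items()}
for k,v in P.items(): print(k,v.round(1))
ang=lambda a,b:np.arctan2(*(P[b]-P[a])[::-1])
print("car side",ang('rl','fl'),ang('rr','fr'),"car ends+90",ang('fl','fr')+np.pi/2,ang('rl','rr')+np.pi/2)
print("bridge +90: bar",ang('b1','b0')+np.pi/2,"beam",ang('e1','e0')+np.pi/2,ang('g1','g0')+np.pi/2)
c=sum(P[k] for k in('fl','fr','rl','rr'))/4;br=sum(P[k] for k in('e0','e1','g0','g1'))/4
ux=np.array([np.cos(1.513),np.sin(1.513)]);uy=np.array([-ux[1],ux[0]])
print("car",c,"bridge",br,"rel",(c-br)@ux,(c-br)@uy)
bm=(P['b0']+P['b1'])/2; fm=(P['fl']+P['fr'])/2; print("bar outer to front",(bm-fm)@ux,"lat",(bm-fm)@uy)
for n,im in(("top",t),("side",read_camera("side"))):
    a=cv2.imread(f"pics/{n}0.png");d=cv2.absdiff(a,np.ascontiguousarray(im["image"][:,:,::-1])).max(2)
    cv2.imwrite(f"pics/diff_{n}.png",(d>40).astype(np.uint8)*255)
E
```

```text
fl [504.6 207.1]
fr [596.5 202.4]
rl [494.5  29.1]
rr [586.9  23.7]
b0 [619.3 212.5]
b1 [486.4 219.5]
h0 [624.1  80.1]
h1 [467.2  88.8]
e0 [641.9 169.1]
e1 [456.1 179.4]
g0 [638.  109.5]
g1 [452.4 118.8]
car side 1.5139070353142559 1.5170154808003893 car ends+90 1.518684519311568 1.5129014720870664
bridge +90: bar 1.5181393781482948 beam 1.5155130844759481 1.520689046657666
car [545.62426335 115.58343831] bridge [547.10153135 144.1915504 ] rel -28.645677037832797 -0.17772208180610446
bar outer to front 11.348876856943562 lat -1.625080265329077
```

View pics/diff_top.png

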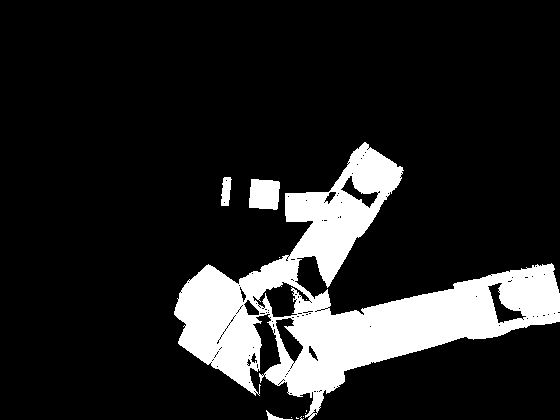

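View pics/diff_side.png

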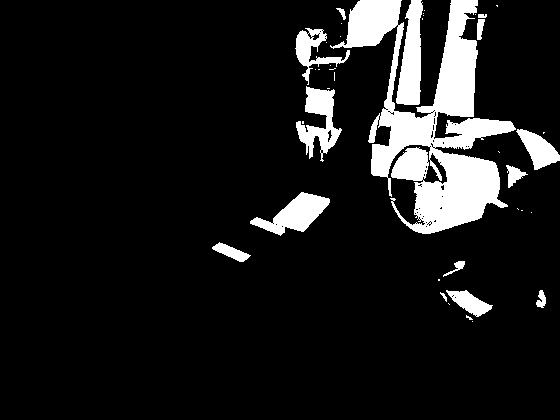

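The fit is good: x≈−29 mm (home is −30), y≈0, angle difference under 0.01 rad. The difference images show changes only at the carrier and the arm, including its shadow and patches around its base. Handing in.

```bash
python3 -c "
from bench import *
print(get_obs()['dq'].round(3));print(sign_off())"
```

```text
[ 0.012 -0.002  0.003 -0.004 -0.003 -0.   ]
the job is handed in; nothing more can be done
None
```

The carrier is through the bridge, disc end first, with its leading end against the stop bar, and the job is handed in. I pushed it sideways with two fingertips to shift and turn it into line. Then I pushed it from behind until the force at the stop rose to about 10 N, and drew the hand back clear, about 16 s in.

**Last checks (top camera):**
- **Position:** the carrier sits at x ≈ −28.6 mm and y ≈ −0.2 mm in the bridge frame. The camera is good to about 2 mm, and the felt contact with the bar agrees with the ideal −30 mm.
- **Angle:** it is within about 0.01 rad of the tunnel direction.
- **Other things:** pictures compared with the start show no change outside the carrier and the arm (including its shadow).
- **Hand:** the wrist force reads about zero, so it touches nothing.

**What disagreed:**
- **Finger height:** the fingertips really sat about 30 mm higher than the reported TCP height. I found this when the first push passed over the plate without touching it. After that I set the height from the side camera and confirmed it by contact.
- **Camera mismatch:** the side and top cameras differed by 5–10 mm on the beam's top, so I used the top camera for the fit.
- **Flatness:** I saw no lift or tip in the pictures, but I did not measure it.

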